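Snap the lid of the red draughts tub shut

ROBOT

A 7-joint arm with a two-finger parallel gripper is mounted at the origin on the work surface. World frame = base frame: x ahead of the robot, y to its left, z up, the work surface at z = 0. Lengths are in m, angles in degrees, forces in N, time in s.
With the tool pointing down it reaches from about 0.425 to 0.875 m from the base axis. Payload 4.7 kg.
Tool frame: the origin (TCP) lies midway between the tips of the shut fingers; the grasp point (between the pads) lies 19 mm behind it; z points along the fingers, y is the line along which they close (so a half turn about z gives the same grasp; the last joint's range is limited). The gripper opens to 87 mm and grips with 3 to 60 N. Pads are 19 mm wide; open, the fingers measure 117 mm over their backs; the gripper's body (75 mm by 190 mm) begins 51 mm behind the grasp point.
Start: joints at [68.99, 18.392, -4.016, 83.108, 1.295, 78.541, -3.26], TCP at [0.242, -0.603, 0.223] pointing down, gripper open.
Joint ranges: [-163.93, 163.93], [-17.29, 119.83], [-79.2, 71.16], [3.27, 140.29], [-89.18, 269.18], [5.43, 117.66], [-154.24, 154.24]. Speed limits (degrees/s): [147.25, 147.25, 180, 180, 180, 180, 180].

INTERFACE

Orientations are given as [roll, pitch, yaw] about the fixed x, y, z axes, in that order (R = Rz(yaw) Ry(pitch) Rx(roll)).
In Python, from station import ctrl gives the robot as it stands. The module is installed in compiled form; this text tells all that it offers.
- The arm moves only by the shell command python3 -m handwheel 'ROWS'. ROWS is text: rows parted by semicolons, each of 7 numbers parted by spaces: the shift along the world's x, y, z in mm, then the turn, a rotation vector about the world's x, y, z in rad, then the opening, from 0 (shut) to 1 (fully open). A call has exactly 10 rows; each row is the pose to reach, as a shift and turn from the pose commanded when the call began; what a row does not reach only later rows make up. A row lasts 1/10 s, in which the tool goes at most 50 mm and 8.59 degrees, less where a joint would pass 70% of its speed; a pose out of reach is approached as far as the arm can. A call with a gripper value outside its range is refused whole. The fingers move at their own pace and stop on an object; the grip force is fixed at half the most. Time passes only in rows, so rows that repeat a pose let the fingers close, or fill a call up. It gives the time, the measured TCP pose, the force, the opening and the grip force at its end, in the units of the state.
- ctrl.read_state(): the state, without advancing time (a new reading comes with each control period).
- ctrl.get_image(name): name is "scene" or "top" or "wrist"; returns a dict with "image" (400x640x3 uint8, red, green, blue), "fx", "fy", "cx", "cy" (pixels), "dist" ([k1, k2, p1, p2, k3] as OpenCV has them; the pictures are not rectified), "R" (3x3) and "t" (3): a world point X has camera coordinates R X + t; the wrist camera has in their place "hand_eye" (4x4, takes a point from camera to tool coordinates, whose origin is the TCP and whose axes are the flange's). Camera axes: x right, y down, z forward; pixel columns grow to the right and rows downward; lengths in m; the calibration is good to about 2 mm. A picture is of the moment at which its call begins: read the wrist's pose just before it. There is no depth.
- ctrl.sign_off(): hands the job in; it is judged then, once.
The state is a dict: "clock": time; "joint_positions": joint angles; "dq": joint speeds; "tau": joint torques, N m; "position": TCP position; "tool_rot": TCP orientation; "force": force on the tool from outside, world axes, zero at the start; "wrist_torque": the same for the moment, N m; "gripper_width": opening from 0.0 (shut) to 1.0 (fully open); "gripper_force": force on a finger pad.
Only numpy, scipy, OpenCV 4.12 (cv2) and the standard library are available. Lean on these libraries where they do the work, as an engineer would, in place of code of your own. Each camera call takes 0.05 s, during which the arm holds its last target. There are 200 camera calls.

TASK

Close up the draughts tub that has the red disc on its lid: press each of the three yellow tabs round its rim down all the way, until it is fully home. Leave the tub standing where it is, and do not touch the tub with the blue disc.

Things in the scene. Friction and masses are not known exactly. Their poses are not given: they have to be found in the camera images.
- tab_1 (a point): First yellow snap tab of the RED tub; point at the centre of the tab's top face (22 mm radially x 26 mm along the rim), x radially outward, z up. Tab moves straight down 10 mm: top face 93 mm above the table when up (as all start), 83 mm when home (at its stop). It slides tightly: about 4 N all the way, no spring, and stays as deep as it was pressed.
- tab_2 (a point): Second tab of the red tub, like tab_1. The tub: loose, round, clear plastic, about 0.9 kg, full of red discs, 120 mm across; white lid 128 mm across, its top 80 mm above the table, with a red disc 56 mm across in its middle. The tub may be turned to any angle.
- tab_3 (a point): Third tab of the red tub, like tab_1. The three tabs sit at 120 degrees round the rim, centres 58 mm from the tub's axis; up, a tab stands 13 mm above the lid, home 3 mm. Each reaches 71 mm from the axis.
- blue_tub: Look-alike tub that must be left alone: same size, yellow tabs up as well, but with blue discs inside and a blue disc on its white lid. Origin at the centre of its underside, z up; overall radius 71 mm over the tabs, 93 mm tall. The gap between the two tubs is at least 80 mm.

How it is judged:
By the outcome, as a careful person would: the job done as asked, in the order asked, and still so for the second after the job is handed in, with the robot touching nothing.
It also fails if it takes over 35 s, if anything falls off the work surface, if the arm or the gripper's body presses on something with over 40 N, if the wrist force passes 120 N, or if a joint passes its speed limit or range.

## Working session

There is one attempt and no reset: what is moved stays moved. The work goes in short steps, Python scripts to look and compute and a shell command to move; the robot and the scene stay as the last step left them, time stands still between calls to the robot, and variables do not carry over. Pictures are saved under pics/ and viewed, at most 10 in all, crops included, and the job is handed in when it is done.

```bash
mkdir -p pics; python3 - <<'E'
from station import ctrl
import cv2,numpy as np,pickle
s=ctrl.read_state();print(s)
for n in("top","scene"):
    d=ctrl.get_image(n);pickle.dump(d,open(n+".pkl","wb"));cv2.imwrite(f"pics/{n}1.png",d["image"][...,::-1])
E
```

```text
{'clock': 0.0, 'joint_positions': array([68.99052749, 18.44001551, -4.01631567, 83.1759461 ,  1.29558775,
       78.54176447, -3.26048058]), 'dq': array([ 0.00071495,  0.03077217, -0.03162908, -0.01532663, -0.06340968,
       -0.03403767, -0.00716294]), 'tau': array([ 5.81938116e-05, -4.91289067e+01, -4.03471906e-01, -3.12527633e+01,
       -6.37629256e-02,  4.38201951e-02,  2.13743347e-04]), 'position': array([ 0.24131641, -0.60293102,  0.22144166]), 'tool_rot': array([-1.79887557e+02,  6.18778781e-03,  2.18196323e+01]), 'force': array([ 0.16937957,  0.56149358, -1.03389944]), 'wrist_torque': array([0.00743852, 0.0208876 , 0.01419854]), 'gripper_force': 0.0, 'gripper_width': 1.001649278505925}
```

View pics/top1.png

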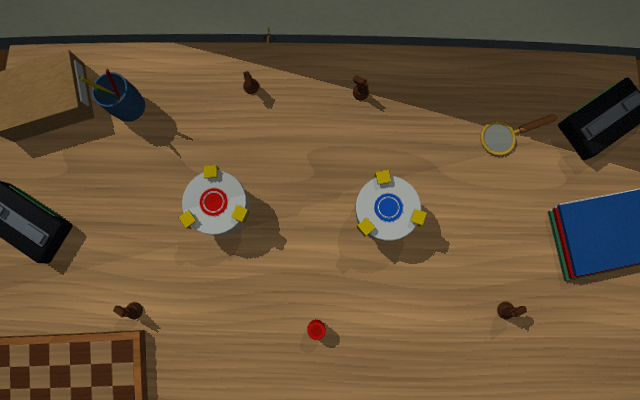

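View pics/scene1.png

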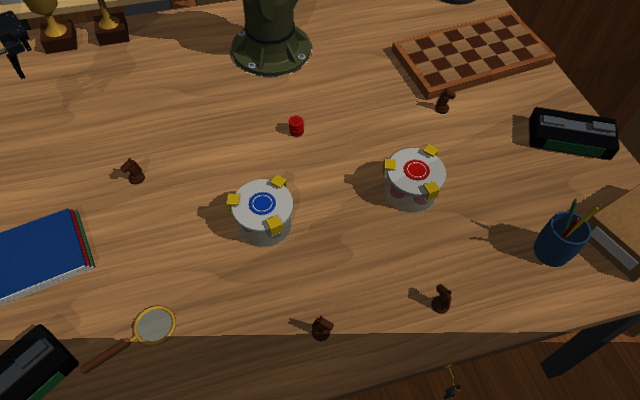

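The top view shows the red tub at (213,202), with tabs near (210,172), (187,219) and (239,214). The blue tub is at (389,208). The scene view agrees, with the red tub at (416,170). Next I'll fit the tab pattern to both views.

```bash
cat > fit.py <<'E'
import cv2,numpy as np,pickle
from scipy.optimize import least_squares
def proj(d,X):
    K=np.array([[d["fx"],0,d["cx"]],[0,d["fy"],d["cy"]],[0,0,1]])
    return cv2.projectPoints(np.float64(X),cv2.Rodrigues(d["R"])[0],d["t"],K,np.float64(d["dist"]))[0][:,0]
def blobs(im,lo,hi,mn):
    h=cv2.cvtColor(im,cv2.COLOR_RGB2HSV);m=cv2.inRange(h,lo,hi)
    n,_,st,c=cv2.connectedComponentsWithStats(m);return [(c[i],st[i,4]) for i in range(1,n) if st[i,4]>mn]
if __name__=="__main__":
    D={n:pickle.load(open(n+".pkl","rb")) for n in("top","scene")}
    ctr={"top":(213,202),"scene":(416,170)};P={}
    for n,d in D.items():
        b=[c for c,a in blobs(d["image"],(22,150,110),(34,255,255),25) if np.hypot(*(c-ctr[n]))<45]
        P[n]=np.array(b);print(n,P[n].round(1))
    def model(p): # tab bodies: centre about 88 mm (visible part), + disc on lid
        a=p[2]+np.arange(3)*2*np.pi/3
        return np.c_[p[0]+.058*np.cos(a),p[1]+.058*np.sin(a),np.full(3,p[3])]
    def res(p,names):
        r=[]
        for n in names:
            q=proj(D[n],model(p))
            for x in P[n]: r+=list(x-q[np.argmin(np.hypot(*(q-x).T))])
        return np.array(r)
    for names in (("top",),("scene",),("top","scene")):
        best=None
        for x in np.arange(.3,.9,.1):
          for y in np.arange(-.4,.5,.1):
            for a in (0,.5,1,1.5):
              s=least_squares(lambda p:res([*p,.091],names),[x,y,a])
              if best is None or s.cost<best.cost: best=s
        print(names,best.x.round(4),best.cost.round(2),np.abs(best.fun).max().round(2))
    print((model([*best.x,.093])*1000).round(1))
    print("press r=52",((model([*best.x,.093])-[*best.x[:2],0])*[52/58]*2 if 0 else (best.x[:2]+(model([*best.x,.093])[:,:2]-best.x[:2])*52/58)*1000).round(1))
E
python3 fit.py
```

```text
top [[209.5 170.9]
 [239.  213. ]
 [186.6 218.5]]
scene [[431.  149.4]
 [390.  163.6]
 [431.5 186.9]]
('top',) [0.5638 0.1975 0.133 ] 0.61 0.64
('scene',) [0.5648 0.196  0.1319] 0.36 0.47
('top', 'scene') [0.5641 0.1969 0.1325] 1.42 0.84
[[621.5 204.6  93. ]
 [528.7 242.9  93. ]
 [541.9 143.3  93. ]]
press r=52 [[615.6 203.8]
 [532.3 238.2]
 [544.2 148.9]]
```

The two views agree to about 1.5 mm. I'll go to tab_3 first, shutting the fingers on the way and staying high above the blue tub.

```bash
python3 -m handwheel '26 38 0 0 0 0 0; 52 76 0 0 0 0 0; 78 114 0 0 0 0 0; 104 152 0 0 0 0 0; 130 190 0 0 0 0 0; 156 228 0 0 0 0 0; 182 266 0 0 0 0 0; 208 304 0 0 0 0 0; 234 342 0 0 0 0 0; 260 380 0 0 0 0 0'
```

```text
clock: 1.1
position: [0.5021, -0.2218, 0.2223]
tool_rot: [180.0, 0.0, 21.8]
force: [0.5, -1.0, 1.0]
gripper_width: 0.171
gripper_force: 0.0
```

```bash
python3 -m handwheel '4 38 0 0 0 0 0; 8 76 0 0 0 0 0; 12 114 0 0 0 0 0; 16 152 0 0 0 0 0; 20 190 0 0 0 0 0; 24 228 0 0 0 0 0; 28 266 0 0 0 0 0; 32 304 0 0 0 0 0; 36 342 0 0 0 0 0; 42 372 0 0 0 0 0'
```

```text
clock: 2.1
position: [0.5429, 0.1511, 0.2224]
tool_rot: [-180.0, 0.0, 21.9]
force: [0.0, -0.4, 0.4]
gripper_width: 0.008
gripper_force: 0.0
```

```bash
python3 -m handwheel '0 0 -20 0 0 0 0; 0 0 -40 0 0 0 0; 0 0 -60 0 0 0 0; 0 0 -80 0 0 0 0; 0 0 -95 0 0 0 0; 0 0 -105 0 0 0 0; 0 0 -112 0 0 0 0; 0 0 -112 0 0 0 0; 0 0 -112 0 0 0 0; 0 0 -112 0 0 0 0'
python3 - <<'E'
from station import ctrl
import cv2,numpy as np
print(ctrl.read_state()["position"])
ims=[]
for n in("wrist","scene"):
    d=ctrl.get_image(n);im=d["image"][...,::-1]
    ims.append(cv2.resize(im if n=="wrist" else im[90:250,300:556],(640,400))[:,:] if 0 else cv2.resize(im if n=="wrist" else im[90:250,300:556],(400,250) if 0 else (480,300)))
cv2.imwrite("pics/near1.png",np.vstack(ims))
E
```

```text
clock: 3.1
position: [0.5442, 0.1487, 0.1115]
tool_rot: [180.0, -0.1, 21.8]
force: [0.2, -0.1, -0.3]
gripper_width: 0.003
gripper_force: 0.0
[0.54420594 0.1487409  0.11148069]
```

View pics/near1.png

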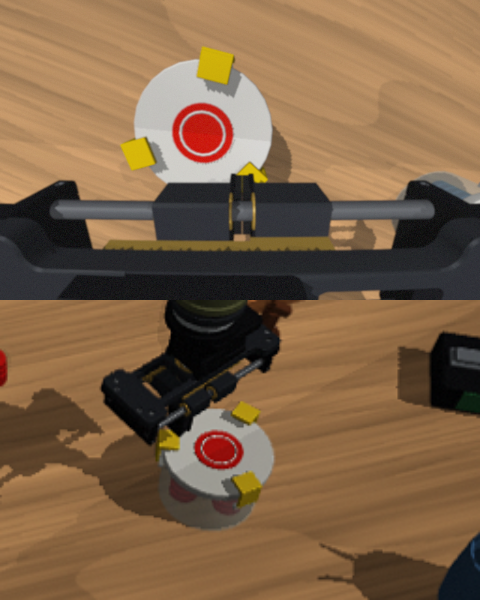

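The picture shows the shut fingers directly above the third tab, at (245,180) in the upper half. Pressing now.

```bash
python3 -m handwheel '0 0 -8 0 0 0 0; 0 0 -14 0 0 0 0; 0 0 -17 0 0 0 0; 0 0 -20 0 0 0 0; 0 0 -22 0 0 0 0; 0 0 -24 0 0 0 0; 0 0 -26 0 0 0 0; 0 0 -27 0 0 0 0; 0 0 -28 0 0 0 0; 0 0 -28 0 0 0 0'
```

```text
clock: 4.2
position: [0.5434, 0.1484, 0.0834]
tool_rot: [180.0, 0.0, 21.8]
force: [-4.8, -1.7, 9.5]
gripper_width: 0.004
gripper_force: 4.6
```

```bash
python3 -m handwheel '0 0 -1 0 0 0 0; 0 0 -2 0 0 0 0; 0 0 -2 0 0 0 0; 0 0 -2 0 0 0 0; 0 0 -2 0 0 0 0; 0 0 -2 0 0 0 0; 0 0 -2 0 0 0 0; 0 0 -2 0 0 0 0; 0 0 -2 0 0 0 0; 0 0 -2 0 0 0 0'
```

```text
clock: 5.2
position: [0.5434, 0.1484, 0.0832]
tool_rot: [179.9, 0.0, 21.8]
force: [-9.5, -3.3, 20.4]
gripper_width: 0.005
gripper_force: 10.4
```

It stopped dead at 83 mm under 20 N, so tab_3 is home. Lift off and go over tab_1.

```bash
python3 -m handwheel '0 0 3 0 0 0 0; 0 0 15 0 0 0 0; 0 0 35 0 0 0 0; 10 8 45 0 0 0 0; 35 27 45 0 0 0 0; 60 46 45 0 0 0 0; 72 55 45 0 0 0 0; 72 55 40 0 0 0 0; 72 55 30 0 0 0 0; 72 55 30 0 0 0 0'
python3 - <<'E'
from station import ctrl
import cv2,numpy as np
from fit import blobs
print(ctrl.read_state()["position"])
d=ctrl.get_image("scene");im=d["image"]
print([(c.round(1),a) for c,a in blobs(im,(22,150,110),(34,255,255),10) if abs(c-[416,170]).max()<45])
w=ctrl.get_image("wrist")["image"]
cv2.imwrite("pics/near2.png",np.vstack([cv2.resize(w,(480,300)),cv2.resize(im[90:250,300:556],(480,300))])[...,::-1])
E
```

```text
clock: 6.2
position: [0.6139, 0.2022, 0.1084]
tool_rot: [180.0, 0.2, 21.8]
force: [0.2, -0.7, 0.5]
gripper_width: 0.006
gripper_force: 0.0
[0.61389765 0.20215142 0.10841007]
[(array([431.7, 187.5]), np.int32(106))]
```

View pics/near2.png

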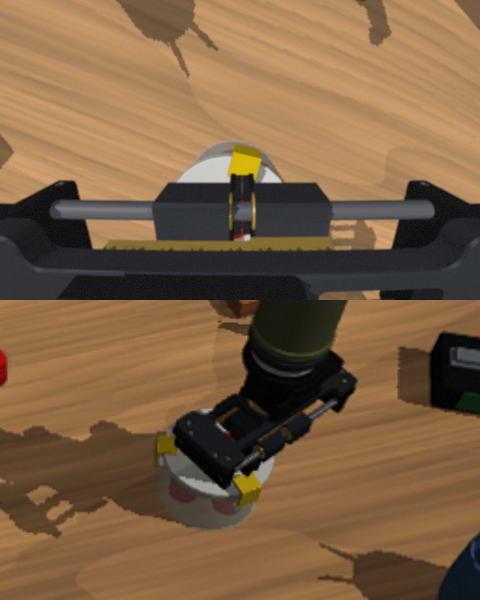

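The wrist view shows tab_1 at (245,160) under the front of the finger tip. In the scene view it hasn't moved (431.7,187.5), so the tub stayed put. Pressing, 3 mm further outward.

```bash
python3 -m handwheel '3 1 -8 0 0 0 0; 3 1 -13 0 0 0 0; 3 1 -16 0 0 0 0; 3 1 -19 0 0 0 0; 3 1 -22 0 0 0 0; 3 1 -24 0 0 0 0; 3 1 -26 0 0 0 0; 3 1 -28 0 0 0 0; 3 1 -30 0 0 0 0; 3 1 -30 0 0 0 0'
```

```text
clock: 7.3
position: [0.6194, 0.2046, 0.0833]
tool_rot: [179.9, -0.1, 21.8]
force: [-5.6, -3.7, 15.2]
gripper_width: 0.002
gripper_force: 7.9
```

Home at 83 mm, 15 N. On to tab_2.

```bash
python3 -m handwheel '0 0 -1 0 0 0 0; 0 0 3 0 0 0 0; 0 0 20 0 0 0 0; 0 0 40 0 0 0 0; -20 8 45 0 0 0 0; -50 19 45 0 0 0 0; -75 28 45 0 0 0 0; -87 33 45 0 0 0 0; -87 33 30 0 0 0 0; -87 33 30 0 0 0 0'
python3 - <<'E'
from station import ctrl
import cv2,numpy as np
print(ctrl.read_state()["position"])
im=ctrl.get_image("scene")["image"]
w=ctrl.get_image("wrist")["image"]
cv2.imwrite("pics/near3.png",np.vstack([cv2.resize(w,(480,300)),cv2.resize(im[90:250,300:556],(480,300))])[...,::-1])
E
```

```text
clock: 8.3
position: [0.5315, 0.2361, 0.1085]
tool_rot: [180.0, 0.1, 21.8]
force: [-0.7, -0.1, -0.2]
gripper_width: 0.007
gripper_force: 0.0
[0.53153701 0.23607026 0.10849182]
```

View pics/near3.png

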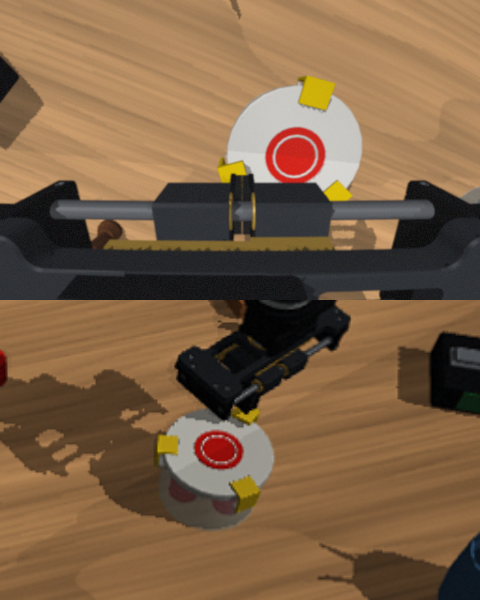

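Tabs 1 (317,92) and 3 (338,190) now sit almost flush with the lid, and tab_2 is under the fingers at (232,172). Pressing, 2 mm further outward.

```bash
python3 -m handwheel '-1 2 -8 0 0 0 0; -1 2 -13 0 0 0 0; -1 2 -16 0 0 0 0; -1 2 -19 0 0 0 0; -1 2 -22 0 0 0 0; -1 2 -24 0 0 0 0; -1 2 -26 0 0 0 0; -1 2 -28 0 0 0 0; -1 2 -30 0 0 0 0; -1 2 -31 0 0 0 0'
```

```text
clock: 9.4
position: [0.5306, 0.2395, 0.0831]
tool_rot: [179.9, 0.0, 21.8]
force: [-10.6, -6.9, 30.4]
gripper_width: 0.006
gripper_force: 15.4
```

```bash
python3 -m handwheel '0 0 2 0 0 0 0; 0 0 10 0 0 0 0; 0 0 30 0 0 0 0; 0 0 60 0 0 0 0; -20 0 100 0 0 0 0; -35 -15 140 0 0 0 0; -40 -45 170 0 0 0 0; -40 -80 190 0 0 0 0; -40 -80 200 0 0 0 0; -40 -80 200 0 0 0 0'
python3 - <<'E'
from station import ctrl
import cv2,numpy as np
from fit import blobs,proj
print(ctrl.read_state()["position"])
d=ctrl.get_image("scene");im=d["image"]
print([(c.round(1),a) for c,a in blobs(im,(22,150,110),(34,255,255),10) if abs(c-[416,170]).max()<45])
a=.1325+np.arange(3)*2*np.pi/3
for z in(.091,.082):print(proj(d,np.c_[.5641+.058*np.cos(a),.1969+.058*np.sin(a),np.full(3,z)]).round(1).tolist())
w=ctrl.get_image("wrist")["image"]
cv2.imwrite("pics/end.png",np.vstack([cv2.resize(w,(480,300)),cv2.resize(im[90:250,300:556],(480,300))])[...,::-1])
E
```

```text
clock: 10.4
position: [0.4919, 0.1593, 0.2811]
tool_rot: [180.0, -0.2, 21.7]
force: [-0.3, 1.1, -0.8]
gripper_width: 0.005
gripper_force: 0.0
[0.49187507 0.15931259 0.28114776]
[(array([430. , 152.3]), np.int32(97)), (array([388.9, 166.6]), np.int32(101)), (array([430.6, 189.6]), np.int32(109))]
[[431.6, 186.1], [431.0, 149.5], [390.7, 163.4]]
[[430.7, 188.6], [430.2, 152.1], [390.1, 165.9]]
```

View pics/end.png

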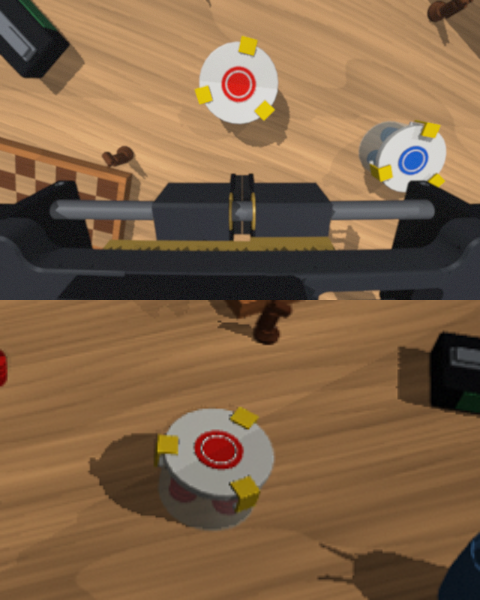

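All three red-tub tabs, at (248,45), (204,95) and (265,111), are flush with the lid. They match the predicted home pixels within about 1 px, the tub hasn't shifted, and the arm is clear.

```bash
python3 -c "
from station import ctrl
print(ctrl.sign_off())"
```

```text
the job is handed in; nothing more can be done
None
```

All three tabs of the red tub are pressed fully home, the tub is still where it stood, the blue tub was not touched, and the job was handed in at about 10.5 s.

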